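# Find the full salt tin by heft and hold it up

## Robot

A 6-joint arm with a two-finger parallel gripper is mounted at the origin on the work surface. World frame = base frame: x ahead of the robot, y to its left, z up, the work surface at z = 0. Lengths are in m, angles in rad, forces in N, time in s.
With the tool pointing down it reaches from about 0.375 to 0.925 m from the base axis. Payload 5.7 kg.
Tool frame: the origin (TCP) lies midway between the tips of the shut fingers; the grasp point (between the pads) lies 19 mm behind it; z points along the fingers, x is the direction in which the jaws open and shut, and the axes are right-handed (so a half turn about z gives the same grasp; the last joint's range is limited). The gripper opens to 85 mm and grips with 20 to 120 N. Pads are 22 mm wide; open, the fingers measure 114 mm over their backs; the gripper's body (76 mm by 85 mm) begins 54 mm behind the grasp point. The pads swing forward as they close: fully open they stand 13 mm farther back than shut.
Start: joints at [-1.435, 0.359, 1.51, -0, 1.272, -0.115], TCP at [0.149, -0.581, 0.231] pointing down, gripper open.
Joint ranges: [-2.97, 2.97], [-1.01, 2.36], [0.21, 2.38], [-0.96, 4.11], [0.2, 2.71], [-2.98, 2.98]. Speed limits (rad/s): [2.39, 2.39, 3.14, 3.14, 3.14, 3.14].

## Interface

Orientations are given as a unit quaternion [w, x, y, z].
In Python, from rig import get_state, camera, camera_params, close_job, spot_in gives the robot as it stands.
- The arm moves only by the tool send_rows, never from a script. Its argument "commands" is one flat list of numbers, 7 for each row, row after row: the opening, from 0 (shut) to 1 (fully open), then the shift along the world's x, y, z in m, then the turn, a rotation vector about the world's x, y, z in rad. A call has 1 to 10 rows; each row shifts and turns the pose as measured when the row begins; what a row does not reach is not made up. A row lasts 1/8 s, in which the tool goes at most 62.5 mm and 10.7 degrees, less where a joint would pass 70% of its speed; a pose out of reach is approached as far as the arm can. A call is refused whole if a number of a shift passes 0.0625 or a number of a turn 0.188, either way. A call with a gripper value outside its range is refused whole. The fingers move at their own pace and stop on an object; "grip_force" is the grip in N (left out, the last holds). Time passes only in rows, so rows that do not move let the fingers close. It gives the time, the measured TCP pose, the force and the opening at its end, in the units of the state.
- get_state(): the state, without advancing time (a new reading comes with each control period).
- camera(name): name is "scene" or "top" or "wrist"; returns the picture (420x560x3 uint8, red, green, blue); there is no depth.
- camera_params(name): a dict with "fx", "fy", "cx", "cy" (pixels), "dist_coeffs" ([k1, k2, p1, p2, k3] as OpenCV has them; the pictures are not rectified), "world_from_camera" (4x4, takes a point from camera to world coordinates). Camera axes: x right, y down, z forward; pixel columns grow to the right and rows downward; lengths in m; the calibration is good to about 2 mm. A picture is of the moment at which its call begins: read the wrist's pose just before it. camera_params takes no time and is no camera call; for the wrist camera it gives the pose at the moment of the call.
- close_job(): hands the job in, once; it reports no verdict.
Trained networks look in the newest picture that a camera, given by its name, has taken for a name from the list of things; names that differ only in an ending like _2 or _b are one class to them, and where a whole thing is asked for, a point or a joint stands for the part that bears it (a point fixed in the world has none). Each returns a list of dicts, best first, with "confidence" (0 to 1); they miss things now and then, are a little off and sometimes report something else, mostly with a low value. They report only what shows in the picture. A call takes as long as a camera call.
- spot_in(camera, query): "position" ([x, y, z] in m, in world coordinates, good to about 4 mm: the middle of the surface that is visible of it).
The state is a dict: "clock": time; "joint_pos": joint angles; "joint_velocities": joint speeds; "tau": joint torques, N m; "tcp_pos": TCP position; "eef_rot": TCP orientation; "ft_force": force on the tool from outside, world axes, zero at the start; "torque": the same for the moment, N m; "opening": opening from 0.0 (shut) to 1.0 (fully open).
Only numpy, scipy, OpenCV 4.12 (cv2) and the standard library are available. Lean on these libraries where they do the work, as an engineer would, in place of code of your own. Each camera call takes 0.05 s, during which the arm holds its last target. There are 200 camera calls.

## Task

Three tall spice tins look exactly alike, but one is packed with salt and is the heaviest. Heft each of them to find it, stand the two lighter ones upright in the wooden tray, and finish holding the heaviest up in the gripper, upright and still, with its underside at least 15 cm above the worktop: do not put it down or let go. Tip no tin over and leave the other things on the worktop where they are.

Things in the scene. Friction and masses are not known exactly. Their poses are not given: they have to be found in the camera images.
- tin_a_mid (a point): centre (40 mm above its underside) of one of three look-alike closed round steel tins standing upright, 62 mm across, 80 mm tall, with a round window in the lid; z axis up the tin. The three differ only in weight, and any of them may be the heaviest: each weighs 80 to 410 g and the heaviest is at least 100 g heavier than either other
- tin_b_mid (a point): centre (40 mm above its underside) of one of three look-alike closed round steel tins standing upright, 62 mm across, 80 mm tall, with a round window in the lid; z axis up the tin. The three differ only in weight, and any of them may be the heaviest: each weighs 80 to 410 g and the heaviest is at least 100 g heavier than either other
- tin_c_mid (a point): centre (40 mm above its underside) of one of three look-alike closed round steel tins standing upright, 62 mm across, 80 mm tall, with a round window in the lid; z axis up the tin. The three differ only in weight, and any of them may be the heaviest: each weighs 80 to 410 g and the heaviest is at least 100 g heavier than either other
- tray: low open wooden tray fixed to the worktop, 150 mm (its x) by 280 mm (its y), floor 4 mm thick, walls 4 mm thick with their rim 14 mm above the worktop; origin at the centre of its underside; empty at the start, room for the three tins in a row along its y at 85 mm spacing
- cazuelita: red clay cazuelita, a small open bowl 82 mm across and 40 mm tall; origin at the centre of its underside; not to be disturbed
- squat_tin: low round steel tin with a window in its lid, 52 mm across and 30 mm tall, smaller than the three; origin at the centre of its underside; not to be disturbed
- scraper: white plastic bench scraper lying flat, 85 by 100 mm, 18 mm thick at its grip; origin under its middle; not to be disturbed
- tongs: stainless steel tongs lying on the tile, about 210 mm long, 22 mm tall; origin under the middle, x axis towards the jaw ends; not to be disturbed
- cruet: glass oil cruet with a cork, 66 mm across, 157 mm tall; origin at the centre of its underside; not to be disturbed
- spoon: wooden spoon lying on the tile, 240 mm long; origin at its middle, x axis towards the bowl of the spoon; not to be disturbed

How it is judged:
By the outcome, as a careful person would: the job done as asked, in the order asked, and still so for the second after the job is handed in, while the arm keeps its last pose, push and grip.
It also fails if it takes over 72 s, if anything falls off the work surface, if the arm or the gripper's body presses on something with over 40 N, if the wrist force passes 120 N, or if a joint passes its speed limit or range.

## Working session

There is one attempt and no reset: what is moved stays moved. The work goes in short steps, Python scripts to look and compute and a tool call to move; the robot and the scene stay as the last step left them, time stands still between calls to the robot, and variables do not carry over. Pictures are saved under pics/ and viewed, about 8 in all and at most 12, crops included, and the job is handed in when it is done.

Besides the shell and the picture viewer there is one more tool, called after "Request:" in YAML: its name, and indented under it one key for each argument. send_rows: Moves the arm, as the interface text tells. Its arguments: {"type":"object","properties":{"commands":{"type":"array","items":{"type":"number"}},"grip_force":{"type":"number"}},"required":["commands"]}

```bash
ls; mkdir -p pics
python3 - <<'E'
from rig import *
import cv2,json
for n in ("top","scene"):
    im=camera(n); cv2.imwrite(f"pics/{n}0.png",cv2.cvtColor(im,cv2.COLOR_RGB2BGR))
    for q in ("tin_a_mid","tray","cazuelita","squat_tin","scraper","tongs","cruet","spoon"):
        print(n,q,[([round(float(v),3) for v in d["position"]],round(d["confidence"],2)) for d in spot_in(n,q)])
print(get_state())
E
```

```text
pics
top tin_a_mid [([0.469, -0.219, 0.078], 0.68), ([0.614, -0.152, 0.079], 0.64)]
top tray [([0.544, 0.292, 0.007], 0.59), ([0.473, -0.219, 0.078], 0.18)]
top cazuelita [([0.404, -0.128, 0.014], 0.58), ([0.673, -0.261, 0.028], 0.55)]
top squat_tin [([0.674, -0.264, 0.028], 0.84)]
top scraper [([0.722, -0.021, 0.001], 0.92)]
top tongs [([0.757, 0.156, 0.017], 0.67)]
top cruet [([0.771, -0.163, 0.08], 0.9)]
top spoon [([0.602, 0.515, 0.013], 0.59)]
scene tin_a_mid [([0.492, -0.209, 0.057], 0.97), ([0.409, -0.12, 0.029], 0.72)]
scene tray [([0.552, 0.296, 0.004], 0.8)]
scene cazuelita [([0.41, -0.121, 0.029], 0.63)]
scene squat_tin [([0.493, 0.01, 0.057], 0.59), ([0.674, -0.244, 0.028], 0.53)]
scene scraper [([0.724, -0.012, 0.007], 0.89), ([0.793, -0.155, 0.066], 0.43)]
scene tongs [([0.756, 0.16, 0.014], 0.78)]
scene cruet [([0.796, -0.156, 0.068], 0.83)]
scene spoon [([0.561, 0.516, 0.017], 0.72)]
{'clock': 0.9, 'joint_pos': array([-1.43511236e+00,  3.58782845e-01,  1.51036223e+00, -8.15788073e-06,
        1.27252570e+00, -1.15099941e-01]), 'joint_velocities': array([-7.29327790e-05,  1.73773852e-03, -1.98231800e-06, -4.31297535e-04,
       -1.39258376e-03,  3.15635786e-04]), 'tau': array([-6.50964466e-04, -5.27575493e+01, -2.79056561e+01, -3.15011573e-05,
        1.80403909e-03, -6.27297339e-06]), 'tcp_pos': array([ 0.1488855 , -0.58121647,  0.23129141]), 'eef_rot': array([-2.45509947e-05,  7.89989158e-01, -6.13120810e-01, -3.06329862e-05]), 'ft_force': array([-0.0072583 , -0.37986271,  0.3111517 ]), 'torque': array([ 0.04544178,  0.02104055, -0.05511624]), 'opening': 0.9983404751183356}
```

View pics/top0.png

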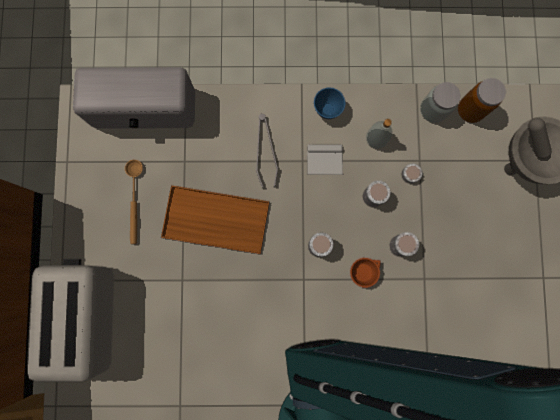

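View pics/scene0.png

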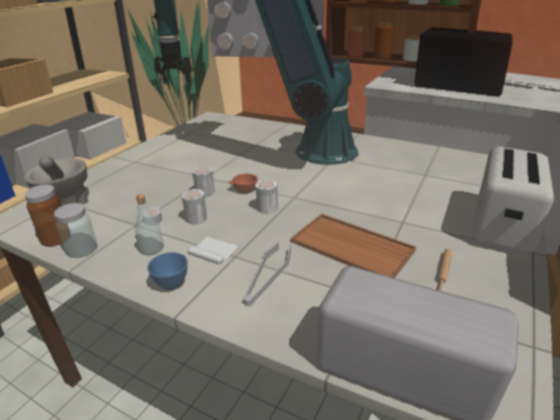

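The top picture shows three tins with lids at about (378,190), (407,241) and (321,241), the cazuelita at (366,272), the squat tin at (412,173), and tray corners at (174,186), (270,203), (262,253), (163,238). I'll refine these with the calibration and draw the models over the image.

```bash
cat > h.py <<'E'
import numpy as np,cv2
from rig import *
def KD(n):
    p=camera_params(n); return np.array([[p["fx"],0,p["cx"]],[0,p["fy"],p["cy"]],[0,0,1]]),np.array(p["dist_coeffs"]),np.array(p["world_from_camera"])
def back(n,px,z):
    K,D,T=KD(n); u=cv2.undistortPoints(np.array(px,float).reshape(-1,1,2),K,D)[:,0]
    r=np.c_[u,np.ones(len(u))]@T[:3,:3].T; return T[:3,3]+r*((z-T[2,3])/r[:,2])[:,None]
def proj(n,P):
    K,D,T=KD(n); C=np.linalg.inv(T); return cv2.projectPoints(np.array(P,float).reshape(-1,3),cv2.Rodrigues(C[:3,:3])[0],C[:3,3],K,D)[0][:,0]
def circ(c,r,z,n=48):
    a=np.linspace(0,2*np.pi,n); return np.c_[c[0]+r*np.cos(a),c[1]+r*np.sin(a),np.full(n,z)]
E
python3 - <<'E'
from h import *
im=cv2.imread("pics/top0.png")
L=back("top",[(378,191),(407,242),(321,242)],.08); print(L.round(3))
c=back("top",[(174,186),(270,203),(262,253),(163,238)],.014); print(c.round(3),c.mean(0).round(3))
print("edges",[np.linalg.norm(c[i]-c[(i+1)%4]).round(3) for i in range(4)], "yaw", [np.degrees(np.arctan2(*(c[a]-c[b])[[1,0]])).round(1) for a,b in((0,1),(3,2))])
print("caz",back("top",[(366,272)],.04).round(3),"squat",back("top",[(412,173)],.03).round(3))
B=cv2.resize(im[130:290,300:450],None,fx=5,fy=5,interpolation=cv2.INTER_CUBIC)
def draw(P): cv2.polylines(B,[np.int32((proj("top",P)-[300,130]+.5)*5)],False,(0,255,0),1)
for l in L: draw(circ(l,.031,.08)); draw(circ(l,.031,0))
B=cv2.resize(B,(560,600)); cv2.imwrite("pics/ov.png",B)
E
```

```text
[[ 0.613 -0.153  0.08 ]
 [ 0.476 -0.226  0.08 ]
 [ 0.478  0.002  0.08 ]]
[[0.642 0.407 0.014]
 [0.592 0.138 0.014]
 [0.453 0.16  0.014]
 [0.496 0.434 0.014]] [0.546 0.285 0.014]
edges [np.float64(0.274), np.float64(0.141), np.float64(0.277), np.float64(0.148)] yaw [np.float64(79.5), np.float64(81.0)]
caz [[ 0.398 -0.121  0.04 ]] squat [[ 0.672 -0.26   0.03 ]]
```

View pics/ov.png

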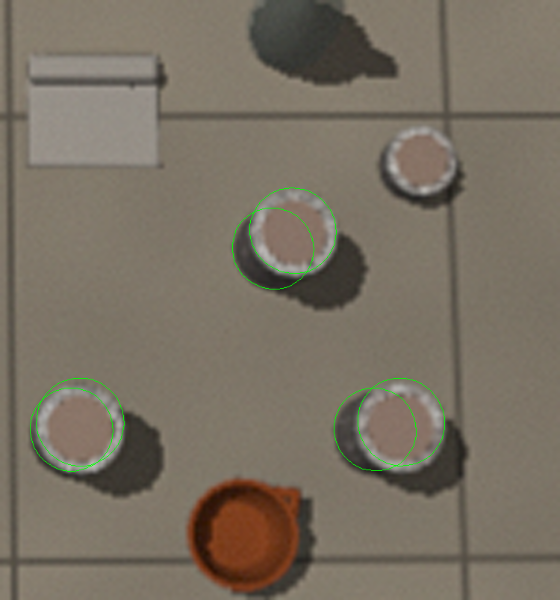

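The lid models sit within 1 px of the lids, about 2 mm too far in +x. The tins are at about B (.474,-.226), A (.612,-.153) and C (.476,.002). The tray centre is (.546,.285), with its long axis at about 80°. I'll go to B first.

Request:
send_rows:
  commands: [1, 0.0325, 0.0355, -0.008, 0, 0, 0, 1, 0.0325, 0.0355, -0.008, 0, 0, 0, 1, 0.0325, 0.0355, -0.008, 0, 0, 0, 1, 0.0325, 0.0355, -0.008, 0, 0, 0, 1, 0.0325, 0.0355, -0.008, 0, 0, 0, 1, 0.0325, 0.0355, -0.008, 0, 0, 0, 1, 0.0325, 0.0355, -0.008, 0, 0, 0, 1, 0.0325, 0.0355, -0.008, 0, 0, 0, 1, 0.0325, 0.0355, -0.008, 0, 0, 0, 1, 0.0325, 0.0355, -0.008, 0, 0, 0]
  grip_force: 40

```text
clock: 2.15
tcp_pos: [0.4818, -0.2203, 0.1515]
eef_rot: [0.002, 0.788, -0.616, 0.005]
ft_force: [1.3, -0.6, 0.3]
opening: 0.998
```

Run:
```python
from h import *
s=get_state();print(s["tcp_pos"].round(4),s["eef_rot"].round(3),s["ft_force"].round(2))
im=cv2.cvtColor(camera("wrist"),cv2.COLOR_RGB2BGR)
print([(d["position"],d["confidence"]) for d in spot_in("wrist","tin_a_mid")])
for c in ((.474,-.226),(.612,-.153),(.476,.002)):
    try: cv2.polylines(im,[np.int32(proj("wrist",circ(c,.031,.08)))],True,(0,255,0),1)
    except Exception as e: print(e)
cv2.imwrite("pics/w1.png",im)
s=get_state();print(s["tcp_pos"].round(4),s["eef_rot"].round(3),s["ft_force"].round(2))
```

```text
[ 0.4818 -0.2203  0.1515] [ 0.002  0.788 -0.616  0.005] [ 1.27 -0.61  0.31]
[([0.478, -0.2235, 0.0793], 0.88)]
[ 0.4829 -0.2181  0.1509] [ 0.001  0.789 -0.614  0.004] [-0.38 -0.67 -0.56]
```

View pics/w1.png

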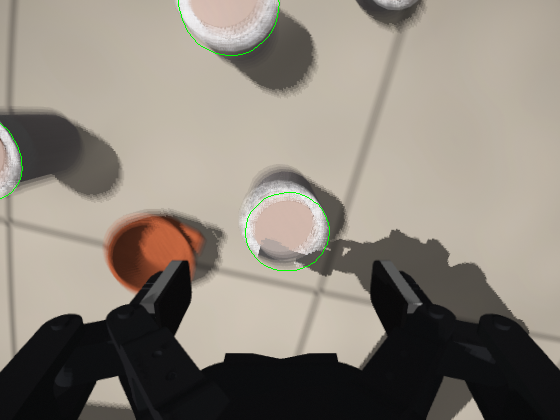

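The wrist view shows tin B's lid centred at (284,223), between the pads. Merged with the top view, that puts it at (.477,-.225), and the finger at the cazuelita side is clear of it.

Request:
send_rows:
  commands: [1, -0.006, -0.007, -0.02, 0, 0, 0, 1, 0, 0, -0.02, 0, 0, 0, 1, 0, 0, -0.03, 0, 0, 0, 1, 0, 0, -0.03, 0, 0, 0, 1, 0, 0, -0.01, 0, 0, 0, 1, 0, 0, 0, 0, 0, 0]

```text
clock: 3.0
tcp_pos: [0.4772, -0.2285, 0.0402]
eef_rot: [0.002, 0.79, -0.613, 0.006]
ft_force: [-0.2, 0.1, -0.8]
opening: 0.999
```

```bash
cat >> h.py <<'E'
from scipy.spatial.transform import Rotation as R
def st():
    s=get_state(); q=s["eef_rot"]; r=R.from_quat(np.r_[q[1:],q[0]]); x=r.as_matrix()[:,0]; z=r.as_matrix()[:,2]
    fix=np.cross(z,[0,0,-1])
    print(s["clock"],s["tcp_pos"].round(4),"yaw",np.degrees(np.arctan2(x[1],x[0])).round(1),"tiltfix",fix.round(4),"F",s["ft_force"].round(2),"T",s["torque"].round(3),"op",round(s["opening"],3),"j6",round(s["joint_pos"][5],2),"tau",s["tau"][1:3].round(2))
E
python3 -c "
from h import *
st()"
```

```text
3.0 [ 0.4772 -0.2285  0.0402] yaw -75.7 tiltfix [0.0107 0.0076 0.    ] F [-0.16  0.05 -0.75] T [-0.001  0.031  0.029] op 0.999 j6 0.75 tau [-49.72 -16.08]
```

Request:
send_rows:
  commands: [1, 0, 0.003, -0.006, 0.011, 0.008, 0, 1, 0, 0, 0, 0, 0, 0, 0, 0, 0, 0, 0, 0, 0, 0, 0, 0, 0, 0, 0, 0, 0, 0, 0, 0, 0, 0, 0, 0, 0, 0, 0, 0, 0, 0]

```text
clock: 3.75
tcp_pos: [0.4791, -0.2266, 0.0369]
eef_rot: [-0.0, 0.79, -0.613, 0.002]
ft_force: [-1.1, 0.2, -1.0]
opening: 0.707
```

```bash
python3 -c "
from h import *
st()"
```

```text
3.75 [ 0.4791 -0.2266  0.0369] yaw -75.7 tiltfix [0.0018 0.0035 0.    ] F [-1.06  0.19 -1.04] T [-0.017  0.078 -0.042] op 0.707 j6 0.75 tau [-51.79 -16.57]
```

Request:
send_rows:
  commands: [0, 0, 0, 0.01, 0, 0, 0, 0, 0, 0, 0.02, 0, 0, 0, 0, 0, 0, 0.02, 0, 0, 0, 0, 0, 0, 0.01, 0, 0, 0, 0, 0, 0, 0, 0, 0, 0, 0, 0, 0, 0, 0, 0, 0, 0, 0, 0, 0, 0, 0, 0]

```text
clock: 4.62
tcp_pos: [0.4781, -0.226, 0.0991]
eef_rot: [-0.0, 0.79, -0.613, 0.001]
ft_force: [1.0, -0.8, -0.0]
opening: 0.716
```

```bash
cat > fz.py <<'E'
from h import *
st(); F=[];Q=[]
for i in range(6): camera("wrist"); s=get_state(); F.append(s["ft_force"]); Q.append(s["tau"][1:3])
print("Fz mean",np.mean(F,0).round(2),"sd",np.std(F,0).round(2),"tau",np.mean(Q,0).round(2)); st()
E
python3 fz.py
```

```text
4.625 [ 0.4781 -0.226   0.0991] yaw -75.7 tiltfix [0.0009 0.0019 0.    ] F [ 1.02 -0.84 -0.03] T [-0.023 -0.007 -0.007] op 0.716 j6 0.75 tau [-49.73 -20.55]
Fz mean [-0.13 -0.09 -0.87] sd [0.31 0.6  0.22] tau [-49.47 -20.46]
4.925 [ 0.4783 -0.2262  0.0995] yaw -75.7 tiltfix [0.0012 0.0023 0.    ] F [-0.54 -0.82 -1.03] T [-0.034  0.003  0.002] op 0.709 j6 0.75 tau [-49.34 -20.41]
```

B pulls about 0.9 N, so it is light. I'll set it back down and heft the others before placing anything.

Request:
send_rows:
  commands: [0, 0, 0, -0.02, 0, 0, 0, 0, 0, 0, -0.025, 0, 0, 0, 0, 0, 0, -0.01, 0, 0, 0, 0, 0, 0, -0.004, 0, 0, 0, 0, 0, 0, -0.003, 0, 0, 0]

```text
clock: 5.55
tcp_pos: [0.4797, -0.227, 0.0369]
eef_rot: [-0.0, 0.79, -0.613, 0.003]
ft_force: [0.4, 0.3, 0.0]
opening: 0.711
```

```bash
python3 -c "
from h import *
st()"
```

```text
5.55 [ 0.4797 -0.227   0.0369] yaw -75.7 tiltfix [0.0028 0.0049 0.    ] F [0.37 0.31 0.04] T [ 0.024 -0.     0.038] op 0.711 j6 0.75 tau [-51.55 -16.4 ]
```

Request:
send_rows:
  commands: [1, 0, 0, 0, 0, 0, 0, 1, 0, 0, 0, 0, 0, 0, 1, 0, 0, 0.02, 0, 0, 0, 1, 0, 0, 0.04, 0.002, 0.004, 0, 1, 0, 0, 0.04, 0, 0, 0, 1, 0.04, 0.022, 0.005, 0, 0, 0, 1, 0.04, 0.022, 0, 0, 0, 0, 1, 0.04, 0.022, 0, 0, 0, 0, 1, 0.01, 0.006, 0, 0, 0, 0, 1, 0, 0, 0, 0, 0, 0]

```text
clock: 6.8
tcp_pos: [0.6147, -0.1543, 0.1512]
eef_rot: [-0.001, 0.789, -0.614, 0.005]
ft_force: [0.4, 0.4, 0.1]
opening: 1.004
```

Run:
```python
from h import *
st(); T=KD("wrist")[2]; camera("wrist")
print([(d["position"],d["confidence"]) for d in spot_in("wrist","tin_a_mid")]); st()
```

```text
6.8 [ 0.6147 -0.1543  0.1512] yaw -75.8 tiltfix [0.0051 0.0088 0.    ] F [0.39 0.43 0.08] T [-0.03   0.081  0.026] op 1.004 j6 0.97 tau [-57.69 -26.09]
[([0.5031, -0.2137, 0.0438], 0.83)]
6.9 [ 0.6136 -0.155   0.1511] yaw -75.8 tiltfix [0.0049 0.0081 0.    ] F [-0.33  0.76 -0.51] T [-0.028  0.057  0.018] op 1.001 j6 0.97 tau [-57.6  -25.72]
```

Request:
send_rows:
  commands: [1, 0, 0.001, -0.02, 0.005, 0.008, 0, 1, 0, 0, -0.03, 0, 0, 0, 1, 0, 0, -0.03, 0, 0, 0, 1, 0, 0, -0.02, 0, 0, 0, 1, 0, 0, -0.01, 0, 0, 0, 1, 0, 0, 0, 0, 0, 0]

```text
clock: 7.65
tcp_pos: [0.6054, -0.1566, 0.0326]
eef_rot: [0.002, 0.787, -0.617, -0.004]
ft_force: [1.1, -0.5, 0.4]
opening: 1.002
```

```bash
python3 -c "
from h import *
st()
im=cv2.cvtColor(camera('wrist'),cv2.COLOR_RGB2BGR); cv2.imwrite('pics/w2.png',im)"
```

```text
7.65 [ 0.6054 -0.1566  0.0326] yaw -76.2 tiltfix [-0.0028 -0.0089 -0.    ] F [ 1.14 -0.55  0.38] T [-0.016  0.018  0.06 ] op 1.002 j6 0.97 tau [-59.92 -19.32]
```

View pics/w2.png

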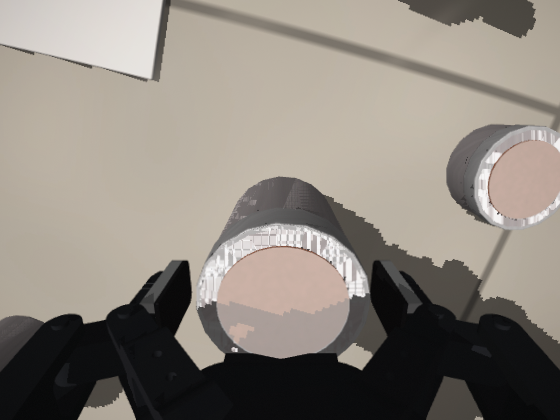

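The wrist view shows tin A centred between the pads, with its lid spanning x 197–370. The tool is about 6 mm short in x, so I'll correct that and grip.

Request:
send_rows:
  commands: [1, 0.007, 0.002, 0.004, -0.003, -0.009, 0, 1, 0, 0, 0, 0, 0, 0, 0, 0, 0, 0, 0, 0, 0, 0, 0, 0, 0, 0, 0, 0, 0, 0, 0, 0, 0, 0, 0, 0, 0, 0, 0.01, 0, 0, 0, 0, 0, 0, 0.02, 0, 0, 0, 0, 0, 0, 0.02, 0, 0, 0, 0, 0, 0, 0.01, 0, 0, 0, 0, 0, 0, 0, 0, 0, 0]

```text
clock: 8.95
tcp_pos: [0.6146, -0.155, 0.1031]
eef_rot: [-0.001, 0.787, -0.617, 0.003]
ft_force: [1.4, -0.1, -1.2]
opening: 0.712
```

```bash
python3 fz.py
```

```text
8.95 [ 0.6146 -0.155   0.1031] yaw -76.2 tiltfix [0.002  0.0052 0.    ] F [ 1.38 -0.12 -1.19] T [ 0.02  -0.02  -0.029] op 0.712 j6 0.97 tau [-60.73 -23.82]
Fz mean [-0.11  0.02 -1.44] sd [0.38 0.58 0.34] tau [-60.48 -23.7 ]
9.25 [ 0.6135 -0.1546  0.1014] yaw -76.2 tiltfix [0.001  0.0023 0.    ] F [ 0.29 -0.2  -0.99] T [-0.019 -0.02  -0.012] op 0.713 j6 0.97 tau [-60.24 -23.55]
```

A pulls about 1.4 N. I'll set it down and heft C.

Request:
send_rows:
  commands: [0, 0, 0, -0.02, 0, 0, 0, 0, 0, 0, -0.025, 0, 0, 0, 0, 0, 0, -0.01, 0, 0, 0, 0, 0, 0, -0.004, 0, 0, 0, 0, 0, 0, -0.002, 0, 0, 0]

```text
clock: 9.88
tcp_pos: [0.6135, -0.1546, 0.0404]
eef_rot: [-0.0, 0.787, -0.617, 0.001]
ft_force: [-8.8, 2.9, 28.5]
opening: 0.712
```

```bash
python3 -c "
from h import *
st()"
```

```text
9.875 [ 0.6135 -0.1546  0.0404] yaw -76.2 tiltfix [0.0009 0.0017 0.    ] F [-8.8   2.87 28.46] T [ 0.454  1.182 -0.031] op 0.712 j6 0.97 tau [-45.45 -18.77]
```

Contact happened slightly early, at 28 N. I'll relax that, open and move on to C.

Request:
send_rows:
  commands: [0, 0, 0, 0.001, 0, 0, 0, 1, 0, 0, 0, 0, 0, 0, 1, 0, 0, 0, 0, 0, 0, 1, 0, 0, 0.03, 0, 0, 0, 1, 0, 0, 0.04, 0, 0, 0, 1, 0, 0, 0.04, 0, 0, 0, 1, -0.034, 0.039, 0, 0, 0, 0, 1, -0.034, 0.039, 0, 0, 0, 0, 1, -0.034, 0.039, 0, 0, 0, 0, 1, -0.03, 0.035, 0, 0, 0, 0]

```text
clock: 11.12
tcp_pos: [0.4835, -0.0026, 0.1572]
eef_rot: [-0.002, 0.786, -0.618, 0.006]
ft_force: [0.0, 0.2, 0.2]
opening: 1.0
```

Run:
```python
from h import *
st(); camera("wrist")
print([(d["position"],d["confidence"]) for d in spot_in("wrist","tin_a_mid")]); st()
```

```text
11.125 [ 0.4835 -0.0026  0.1572] yaw -76.4 tiltfix [0.0034 0.0113 0.    ] F [0.04 0.15 0.23] T [0.03  0.015 0.022] op 1.0 j6 1.19 tau [-39.97 -23.21]
[([0.4827, -0.2021, 0.074], 0.65)]
11.225 [ 0.4799 -0.0007  0.1566] yaw -76.3 tiltfix [0.0019 0.0064 0.    ] F [ 0.56  0.1  -0.07] T [-0.034  0.01   0.01 ] op 0.995 j6 1.19 tau [-43.12 -22.69]
```

Request:
send_rows:
  commands: [1, 0, 0.002, -0.02, 0.002, 0.006, 0, 1, 0, 0, -0.03, 0, 0, 0, 1, 0, 0, -0.03, 0, 0, 0, 1, 0, 0, -0.02, 0, 0, 0, 1, 0, 0, -0.01, 0, 0, 0, 1, 0, 0, 0, 0, 0, 0]

```text
clock: 11.98
tcp_pos: [0.4854, -0.0003, 0.0454]
eef_rot: [-0.002, 0.787, -0.617, 0.004]
ft_force: [0.7, -0.5, 0.5]
opening: 1.004
```

```bash
python3 -c "
from h import *
st()
im=cv2.cvtColor(camera('wrist'),cv2.COLOR_RGB2BGR); cv2.imwrite('pics/w3.png',im)"
```

```text
11.975 [ 4.854e-01 -3.000e-04  4.540e-02] yaw -76.2 tiltfix [0.0019 0.0093 0.    ] F [ 0.74 -0.49  0.53] T [ 0.054 -0.     0.044] op 1.004 j6 1.19 tau [-45.62 -15.03]
```

View pics/w3.png

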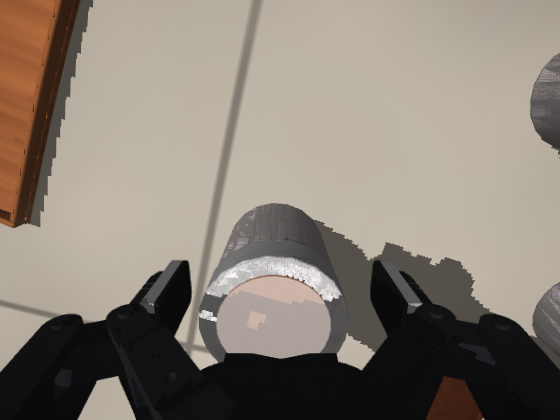

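Tin C is about 7 px left of the pad midline and slightly low in the image, so the tool is too far in x. I'll correct that and grip.

Request:
send_rows:
  commands: [1, -0.007, 0.002, -0.006, 0.002, 0.009, 0, 1, 0, 0, 0, 0, 0, 0, 0, 0, 0, 0, 0, 0, 0, 0, 0, 0, 0, 0, 0, 0, 0, 0, 0, 0, 0, 0, 0, 0, 0, 0, 0.01, 0, 0, 0, 0, 0, 0, 0.02, 0, 0, 0, 0, 0, 0, 0.02, 0, 0, 0, 0, 0, 0, 0.01, 0, 0, 0, 0, 0, 0, 0, 0, 0, 0]

```text
clock: 13.28
tcp_pos: [0.4783, 0.0019, 0.104]
eef_rot: [-0.001, 0.787, -0.617, 0.001]
ft_force: [0.1, -0.2, -3.6]
opening: 0.708
```

```bash
python3 fz.py
```

```text
13.275 [0.4783 0.0019 0.104 ] yaw -76.1 tiltfix [0.0001 0.002  0.    ] F [ 0.11 -0.24 -3.6 ] T [ 0.018 -0.005 -0.025] op 0.708 j6 1.19 tau [-46.03 -20.29]
Fz mean [-0.09 -0.06 -3.57] sd [0.29 0.15 0.56] tau [-45.75 -20.2 ]
13.575 [0.4772 0.002  0.1026] yaw -76.1 tiltfix [-0.0004 -0.001  -0.    ] F [-0.24 -0.08 -3.76] T [-0.021 -0.051  0.024] op 0.711 j6 1.19 tau [-45.54 -20.05]
```

C pulls about 3.6 N, so it is clearly the heaviest. I'll set it down and fetch A for the tray.

Request:
send_rows:
  commands: [0, 0, 0, -0.02, 0, 0, 0, 0, 0, 0, -0.025, 0, 0, 0, 0, 0, 0, -0.01, 0, 0, 0, 0, 0, 0, 0, 0, 0, 0, 0, 0, 0, -0.002, 0, 0, 0]

```text
clock: 14.2
tcp_pos: [0.4778, 0.0019, 0.0438]
eef_rot: [0.0, 0.787, -0.617, -0.001]
ft_force: [0.1, -0.0, -3.6]
opening: 0.708
```

Request:
send_rows:
  commands: [0, 0, 0, -0.002, 0, 0, 0, 0, 0, 0, -0.002, 0, 0, 0]

```text
clock: 14.45
tcp_pos: [0.4784, 0.0018, 0.0414]
eef_rot: [-0.0, 0.787, -0.617, 0.0]
ft_force: [-7.1, 1.0, 29.0]
opening: 0.709
```

Request:
send_rows:
  commands: [0, 0, 0, 0.001, 0, 0, 0, 1, 0, 0, 0, 0, 0, 0, 1, 0, 0, 0, 0, 0, 0, 1, 0, 0, 0.03, 0, 0, 0, 1, 0, 0, 0.04, 0, 0, 0, 1, 0, 0, 0.03, 0, 0, 0, 1, 0.034, -0.039, 0, 0, 0, 0, 1, 0.034, -0.039, 0, 0, 0, 0, 1, 0.034, -0.039, 0, 0, 0, 0, 1, 0.03, -0.034, 0, 0, 0, 0]

```text
clock: 15.7
tcp_pos: [0.6136, -0.1512, 0.1485]
eef_rot: [-0.001, 0.788, -0.615, 0.002]
ft_force: [0.5, 0.7, 0.5]
opening: 1.003
```

Run:
```python
from h import *
st(); camera("wrist"); st()
```

```text
15.7 [ 0.6136 -0.1512  0.1485] yaw -75.9 tiltfix [0.0002 0.0051 0.    ] F [0.49 0.75 0.49] T [-0.026 -0.034  0.013] op 1.003 j6 0.97 tau [-60.34 -22.91]
15.75 [ 0.6185 -0.1563  0.149 ] yaw -76.0 tiltfix [0.0045 0.0111 0.    ] F [ 6.55 -4.51  0.5 ] T [-0.138 -0.22   0.063] op 0.999 j6 0.97 tau [-62.11 -15.03]
```

Request:
send_rows:
  commands: [1, -0.004, 0.001, -0.02, 0.003, 0.008, 0, 1, 0, 0, -0.03, 0, 0, 0, 1, 0, 0, -0.03, 0, 0, 0, 1, 0, 0, -0.02, 0, 0, 0, 1, 0, 0, -0.005, 0, 0, 0, 1, 0, 0, 0, 0, 0, 0]

```text
clock: 16.5
tcp_pos: [0.6073, -0.151, 0.0354]
eef_rot: [0.001, 0.788, -0.615, -0.004]
ft_force: [0.4, 0.2, 0.8]
opening: 1.002
```

Request:
send_rows:
  commands: [1, 0.006, -0.003, 0.004, -0.003, -0.009, 0, 1, 0, 0, 0, 0, 0, 0, 0, 0, 0, 0, 0, 0, 0, 0, 0, 0, 0, 0, 0, 0, 0, 0, 0, 0, 0, 0, 0, 0, 0, 0, 0.01, 0, 0, 0, 0, 0, 0, 0.03, 0, 0, 0, 0, 0, 0, 0.03, 0, 0, 0, 0, 0, 0, 0, 0, 0, 0]
  grip_force: 50

```text
clock: 17.62
tcp_pos: [0.6147, -0.1544, 0.1152]
eef_rot: [-0.001, 0.788, -0.615, 0.003]
ft_force: [-0.0, -0.1, -1.3]
opening: 0.71
```

```bash
python3 -c "
from h import *
st()"
```

```text
17.625 [ 0.6147 -0.1544  0.1152] yaw -75.9 tiltfix [0.0016 0.006  0.    ] F [-0.01 -0.14 -1.31] T [0.012 0.012 0.006] op 0.71 j6 0.97 tau [-60.55 -24.13]
```

Request:
send_rows:
  commands: [0, -0.002, 0.02, 0, 0.002, 0.006, 0, 0, -0.004, 0.04, 0, 0, 0, 0, 0, -0.005, 0.052, 0, 0, 0, 0, 0, -0.005, 0.052, 0, 0, 0, 0, 0, -0.005, 0.052, 0, 0, 0, 0, 0, -0.005, 0.052, 0, 0, 0, 0, 0, -0.005, 0.052, 0, 0, 0, 0, 0, -0.005, 0.052, 0, 0, 0, 0, 0, -0.005, 0.052, 0, 0, 0, 0, 0, -0.005, 0.04, 0, 0, 0, 0]

```text
clock: 18.88
tcp_pos: [0.5528, 0.3294, 0.1032]
eef_rot: [0.006, 0.787, -0.617, -0.009]
ft_force: [1.2, -1.2, -1.3]
opening: 0.708
```

```bash
python3 -c "
from h import *
st();camera('wrist');st()"
```

```text
18.875 [0.5528 0.3294 0.1032] yaw -76.2 tiltfix [-0.0008 -0.0216 -0.    ] F [ 1.18 -1.15 -1.26] T [-0.01  -0.032 -0.001] op 0.708 j6 1.75 tau [-63.03 -22.64]
18.925 [0.5518 0.3344 0.1033] yaw -76.1 tiltfix [-0.0046 -0.0216 -0.    ] F [ 0.23  4.08 -1.18] T [ 0.17  -0.139  0.   ] op 0.705 j6 1.75 tau [-62.56 -21.51]
```

Request:
send_rows:
  commands: [0, 0.008, 0.034, 0, -0.004, -0.022, 0, 0, 0, 0, 0, 0, 0, 0, 0, 0, 0, -0.02, 0, 0, 0, 0, 0, 0, -0.02, 0, 0, 0, 0, 0, 0, 0, 0, 0, 0]

```text
clock: 19.55
tcp_pos: [0.5508, 0.3708, 0.0562]
eef_rot: [0.005, 0.789, -0.614, -0.003]
ft_force: [-0.0, -0.3, -0.1]
opening: 0.704
```

Run:
```python
from h import *
st(); im=cv2.cvtColor(camera("top"),cv2.COLOR_RGB2BGR); cv2.imwrite("pics/top1.png",cv2.resize(im[150:290,130:350],None,fx=3,fy=3)); st()
```

```text
19.55 [0.5508 0.3708 0.0562] yaw -75.8 tiltfix [ 0.005  -0.0111  0.    ] F [-0.05 -0.35 -0.08] T [-0.051  0.037 -0.048] op 0.704 j6 1.81 tau [-64.28 -22.66]
19.6 [0.5516 0.3711 0.0572] yaw -75.8 tiltfix [ 0.0043 -0.0097  0.    ] F [-1.33 -1.01 -1.33] T [ 0.006 -0.024  0.015] op 0.702 j6 1.81 tau [-64.38 -22.64]
```

View pics/top1.png

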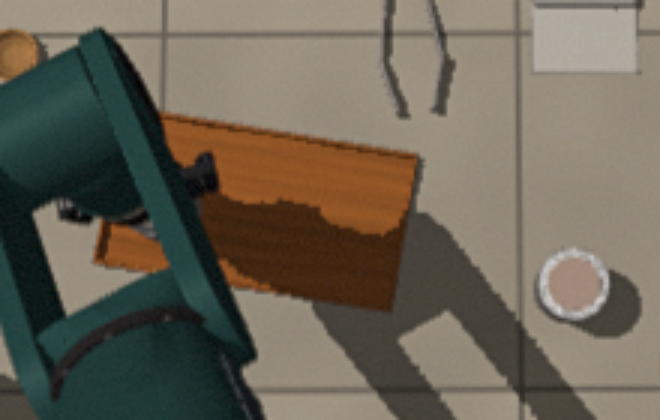

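The gripper is over the far end of the tray and well inside the walls. I'll correct x and tilt, then lower.

Request:
send_rows:
  commands: [0, 0.006, -0.001, -0.003, 0.004, -0.01, 0, 0, 0, 0, -0.003, 0, 0, 0, 0, 0, 0, 0, 0, 0, 0]

```text
clock: 19.98
tcp_pos: [0.5589, 0.3699, 0.0525]
eef_rot: [-0.001, 0.789, -0.614, 0.001]
ft_force: [0.1, -0.6, -2.2]
opening: 0.708
```

```bash
python3 -c "
from h import *
st()"
```

```text
19.975 [0.5589 0.3699 0.0525] yaw -75.8 tiltfix [-0.0009  0.0029  0.    ] F [ 0.14 -0.63 -2.21] T [-0.05   0.023 -0.033] op 0.708 j6 1.81 tau [-64.87 -22.38]
```

Request:
send_rows:
  commands: [0, 0, 0, -0.004, -0.001, 0.003, 0, 0, 0, 0, -0.002, 0, 0, 0]

```text
clock: 20.23
tcp_pos: [0.5594, 0.3701, 0.0469]
eef_rot: [-0.0, 0.789, -0.615, 0.0]
ft_force: [0.3, 0.4, -2.1]
opening: 0.709
```

Request:
send_rows:
  commands: [0, 0, 0, -0.002, 0, 0, 0, 0, 0, 0, 0, 0, 0, 0]

```text
clock: 20.48
tcp_pos: [0.5595, 0.3704, 0.0472]
eef_rot: [-0.001, 0.789, -0.614, 0.0]
ft_force: [-0.8, -0.2, -1.2]
opening: 0.703
```

Request:
send_rows:
  commands: [0, 0, 0, -0.003, 0, 0, 0, 0, 0, 0, -0.002, 0, 0, 0]

```text
clock: 20.72
tcp_pos: [0.5597, 0.3706, 0.0467]
eef_rot: [-0.001, 0.789, -0.614, 0.001]
ft_force: [-4.7, -2.5, 14.3]
opening: 0.703
```

Contact confirmed. I'll release A, rise and go to B.

Request:
send_rows:
  commands: [0, 0, 0, 0.001, 0, 0, 0, 1, 0, 0, 0, 0, 0, 0, 1, 0, 0, 0, 0, 0, 0, 1, 0, 0, 0.03, 0, 0, 0, 1, 0, 0, 0.04, 0, 0, 0, 1, 0, 0, 0.045, 0, 0, 0, 1, -0.004, -0.03, 0, 0, 0, 0, 1, -0.007, -0.054, 0, 0, 0, 0, 1, -0.007, -0.054, 0, 0, 0, 0, 1, -0.007, -0.054, 0, 0, 0, 0]

```text
clock: 21.98
tcp_pos: [0.5351, 0.1778, 0.1636]
eef_rot: [-0.002, 0.791, -0.612, 0.001]
ft_force: [0.1, -0.4, -0.2]
opening: 0.995
```

Request:
send_rows:
  commands: [1, -0.007, -0.054, 0, 0, 0, 0, 1, -0.007, -0.054, 0, 0, 0, 0, 1, -0.007, -0.054, 0, 0, 0, 0, 1, -0.007, -0.054, 0, 0, 0, 0, 1, -0.007, -0.054, 0, 0, 0, 0, 1, -0.007, -0.054, 0, 0, 0, 0, 1, -0.007, -0.04, 0, 0, 0, 0, 1, 0, 0, 0, 0, 0, 0]

```text
clock: 22.98
tcp_pos: [0.4842, -0.2018, 0.1629]
eef_rot: [-0.003, 0.79, -0.613, 0.003]
ft_force: [0.3, 0.4, 0.3]
opening: 0.999
```

```bash
python3 -c "
from h import *
st()"
```

```text
22.975 [ 0.4842 -0.2018  0.1629] yaw -75.7 tiltfix [-0.0001  0.0085  0.    ] F [0.3  0.44 0.27] T [ 0.066 -0.025  0.044] op 0.999 j6 0.79 tau [-45.95 -24.04]
```

Request:
send_rows:
  commands: [1, -0.006, -0.025, 0, 0, 0.008, 0, 1, 0, 0, 0, 0, 0, 0, 1, 0, 0, -0.03, 0, 0, 0, 1, 0, 0, -0.02, 0, 0, 0, 1, 0, 0, 0, 0, 0, 0]

```text
clock: 23.6
tcp_pos: [0.4786, -0.2221, 0.1114]
eef_rot: [-0.002, 0.79, -0.613, -0.001]
ft_force: [0.5, 0.7, 0.9]
opening: 1.002
```

```bash
python3 -c "
from h import *
st()"
```

```text
23.6 [ 0.4786 -0.2221  0.1114] yaw -75.7 tiltfix [-0.0038  0.0004  0.    ] F [0.53 0.73 0.95] T [-0.006 -0.007 -0.027] op 1.002 j6 0.75 tau [-47.49 -20.71]
```

Request:
send_rows:
  commands: [1, 0, -0.005, -0.025, -0.003, 0, 0, 1, 0, 0, -0.03, 0, 0, 0, 1, 0, 0, -0.01, 0, 0, 0, 1, 0, 0, -0.003, 0, 0, 0, 1, 0, 0, 0, 0, 0, 0]

```text
clock: 24.22
tcp_pos: [0.4822, -0.2249, 0.046]
eef_rot: [-0.001, 0.791, -0.612, 0.003]
ft_force: [-0.3, 0.3, 0.4]
opening: 1.0
```

```bash
python3 -c "
from h import *
st()"
```

```text
24.225 [ 0.4822 -0.2249  0.046 ] yaw -75.5 tiltfix [0.0011 0.0056 0.    ] F [-0.28  0.33  0.37] T [-0.051  0.017  0.011] op 1.0 j6 0.75 tau [-50.4  -16.73]
```

Now grip B and lift it.

Request:
send_rows:
  commands: [1, -0.003, -0.001, -0.006, 0.001, 0.005, 0, 1, 0, 0, 0, 0, 0, 0, 0, 0, 0, 0, 0, 0, 0, 0, 0, 0, 0, 0, 0, 0, 0, 0, 0, 0, 0, 0, 0, 0, 0, 0, 0.01, 0, 0, 0, 0, 0, 0, 0.03, 0, 0, 0, 0, 0, 0, 0.05, 0, 0, 0, 0, 0, 0, 0.04, 0, 0, 0, 0, 0, 0, 0, 0, 0, 0]

```text
clock: 25.48
tcp_pos: [0.4794, -0.2263, 0.1772]
eef_rot: [-0.0, 0.791, -0.612, 0.002]
ft_force: [-0.3, 0.4, -0.7]
opening: 0.707
```

```bash
python3 fz.py
```

```text
25.475 [ 0.4794 -0.2263  0.1772] yaw -75.5 tiltfix [0.0015 0.0026 0.    ] F [-0.26  0.41 -0.74] T [-0.05  -0.027 -0.024] op 0.707 j6 0.75 tau [-48.37 -25.2 ]
Fz mean [-0.35  0.2  -1.3 ] sd [0.54 0.54 0.45] tau [-48.12 -25.2 ]
25.775 [ 0.4763 -0.2244  0.1721] yaw -75.5 tiltfix [-0.004  -0.0059 -0.    ] F [-0.01 -0.5  -1.28] T [-0.026 -0.057  0.044] op 0.706 j6 0.75 tau [-47.61 -24.69]
```

B is about 1 N again. Its underside is at about 0.13 m, clear of C. Next is the near slot at (.532,.201).

Request:
send_rows:
  commands: [0, 0.003, 0.025, 0, -0.004, -0.006, 0, 0, 0.007, 0.05, 0, 0, 0, 0, 0, 0.007, 0.05, 0, 0, 0, 0, 0, 0.007, 0.05, 0, 0, 0, 0, 0, 0.007, 0.05, 0, 0, 0, 0, 0, 0.007, 0.05, 0, 0, 0, 0, 0, 0.007, 0.05, 0, 0, 0, 0, 0, 0.007, 0.05, 0, 0, 0, 0, 0, 0.004, 0.03, 0, 0, 0, 0, 0, 0, 0, 0, 0, 0, 0]

```text
clock: 27.02
tcp_pos: [0.5274, 0.1929, 0.1603]
eef_rot: [0.005, 0.79, -0.613, -0.007]
ft_force: [-0.7, -0.6, -0.7]
opening: 0.706
```

```bash
python3 -c "
from h import *
st()"
```

```text
27.025 [0.5274 0.1929 0.1603] yaw -75.7 tiltfix [-0.001 -0.018 -0.   ] F [-0.66 -0.61 -0.67] T [ 0.016 -0.     0.02 ] op 0.706 j6 1.54 tau [-51.57 -25.09]
```

Request:
send_rows:
  commands: [0, 0.006, 0.007, -0.02, -0.001, -0.018, 0, 0, 0, 0, -0.03, 0, 0, 0, 0, 0, 0, -0.03, 0, 0, 0, 0, 0, 0, -0.015, 0, 0, 0, 0, 0, 0, 0, 0, 0, 0]

```text
clock: 27.65
tcp_pos: [0.5311, 0.1957, 0.0596]
eef_rot: [0.003, 0.789, -0.614, -0.001]
ft_force: [0.4, -0.3, -0.6]
opening: 0.702
```

```bash
python3 -c "
from h import *
st()"
```

```text
27.65 [0.5311 0.1957 0.0596] yaw -75.7 tiltfix [ 0.0035 -0.0056  0.    ] F [ 0.45 -0.34 -0.58] T [-0.009 -0.016 -0.03 ] op 0.702 j6 1.56 tau [-53.62 -18.9 ]
```

Request:
send_rows:
  commands: [0, 0.001, 0.005, -0.006, 0.004, -0.006, 0, 0, 0, 0, -0.003, 0, 0, 0, 0, 0, 0, -0.002, 0, 0, 0]

```text
clock: 28.02
tcp_pos: [0.5341, 0.201, 0.0502]
eef_rot: [-0.002, 0.789, -0.614, 0.001]
ft_force: [-0.3, 0.1, -0.9]
opening: 0.708
```

```bash
python3 -c "
from h import *
st()"
```

```text
28.025 [0.5341 0.201  0.0502] yaw -75.8 tiltfix [-0.0016  0.0045  0.    ] F [-0.31  0.12 -0.94] T [-0.033 -0.04  -0.018] op 0.708 j6 1.56 tau [-55.07 -18.73]
```

Request:
send_rows:
  commands: [0, 0, 0, -0.003, -0.002, 0.004, 0, 0, 0, 0, -0.002, 0, 0, 0]

```text
clock: 28.28
tcp_pos: [0.5347, 0.2012, 0.0457]
eef_rot: [-0.0, 0.789, -0.614, 0.001]
ft_force: [-2.6, -1.6, 18.0]
opening: 0.7
```

Request:
send_rows:
  commands: [0, 0, 0, 0.001, 0, 0, 0, 1, 0, 0, 0, 0, 0, 0, 1, 0, 0, 0, 0, 0, 0, 1, 0, 0, 0.03, 0, 0, 0, 1, 0, 0, 0.04, 0, 0, 0, 1, 0, 0, 0.04, 0, 0, 0, 1, -0.014, -0.05, 0, 0, 0, 0, 1, -0.014, -0.05, 0, 0, 0, 0, 1, -0.014, -0.05, 0, 0, 0, 0, 1, -0.014, -0.045, 0, 0, 0, 0]

```text
clock: 29.52
tcp_pos: [0.4794, 0.004, 0.1613]
eef_rot: [-0.002, 0.791, -0.611, 0.003]
ft_force: [0.6, -0.0, -0.5]
opening: 1.0
```

Request:
send_rows:
  commands: [1, 0, 0, 0, 0, 0, 0, 1, 0, 0, 0, 0, 0, 0]

```text
clock: 29.78
tcp_pos: [0.4786, 0.0018, 0.1616]
eef_rot: [-0.002, 0.79, -0.613, 0.003]
ft_force: [0.7, 0.3, 0.0]
opening: 1.001
```

Run:
```python
from h import *
st(); im=cv2.cvtColor(camera("top"),cv2.COLOR_RGB2BGR); cv2.imwrite("pics/top2.png",cv2.resize(im[150:290,130:350],None,fx=3,fy=3)); st()
```

```text
29.775 [0.4786 0.0018 0.1616] yaw -75.7 tiltfix [0.0007 0.0079 0.    ] F [0.71 0.31 0.01] T [ 0.018 -0.006 -0.01 ] op 1.001 j6 1.18 tau [-41.4 -22.6]
29.825 [0.4786 0.002  0.1615] yaw -75.6 tiltfix [0.0009 0.0077 0.    ] F [ 0.54 -0.2   0.34] T [ 0.049  0.037 -0.01 ] op 0.997 j6 1.18 tau [-41.35 -22.87]
```

View pics/top2.png

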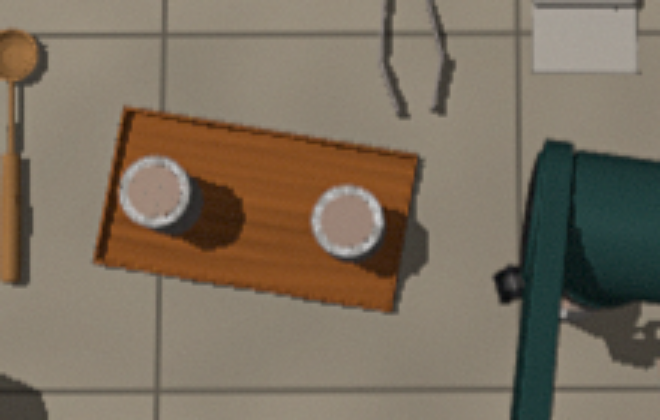

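Both light tins stand upright in the tray, at crop positions (155,192) and (347,222). Now C.

Request:
send_rows:
  commands: [1, 0, 0, -0.03, 0.001, 0.008, 0, 1, 0, 0, -0.03, 0, 0, 0, 1, 0, 0, -0.03, 0, 0, 0, 1, 0, 0, -0.02, 0, 0, 0, 1, 0, 0, -0.005, 0, 0, 0, 1, 0, 0, 0, 0, 0, 0]

```text
clock: 30.58
tcp_pos: [0.483, 0.0087, 0.0442]
eef_rot: [-0.002, 0.793, -0.609, 0.002]
ft_force: [-0.5, -0.3, -0.0]
opening: 1.002
```

```bash
python3 -c "
from h import *
st()"
```

```text
30.575 [0.483  0.0087 0.0442] yaw -75.0 tiltfix [-0.0007  0.0048  0.    ] F [-0.53 -0.34 -0.01] T [ 0.004 -0.014  0.043] op 1.002 j6 1.18 tau [-45.61 -14.81]
```

Request:
send_rows:
  commands: [1, -0.005, -0.006, -0.004, 0, 0.005, 0, 1, 0, 0, 0, 0, 0, 0, 0, 0, 0, 0, 0, 0, 0, 0, 0, 0, 0, 0, 0, 0, 0, 0, 0, 0, 0, 0, 0, 0, 0, 0, 0, 0, 0, 0]
  grip_force: 60

```text
clock: 31.32
tcp_pos: [0.4792, 0.0023, 0.0423]
eef_rot: [-0.001, 0.793, -0.609, 0.001]
ft_force: [-0.1, 0.6, -2.2]
opening: 0.706
```

```bash
python3 -c "
from h import *
st()"
```

```text
31.325 [0.4792 0.0023 0.0423] yaw -75.0 tiltfix [-0.0003  0.0034  0.    ] F [-0.15  0.65 -2.19] T [ 0.05  -0.037  0.003] op 0.706 j6 1.17 tau [-47.23 -15.18]
```

Now lift about 21 cm.

Request:
send_rows:
  commands: [0, 0, 0, 0.01, 0, 0, 0, 0, 0, 0, 0.03, 0, 0, 0, 0, 0, 0, 0.04, 0, 0, 0, 0, 0, 0, 0.04, 0, 0, 0, 0, 0, 0, 0.04, 0, 0, 0, 0, 0, 0, 0.03, 0, 0, 0, 0, 0, 0, 0.02, 0, 0, 0, 0, 0, 0, 0.01, 0, 0, 0, 0, 0, 0, 0, 0, 0, 0, 0, 0, 0, 0, 0, 0, 0]

```text
clock: 32.58
tcp_pos: [0.4733, 0.0031, 0.2702]
eef_rot: [0.0, 0.793, -0.609, -0.001]
ft_force: [-0.1, -1.1, -4.0]
opening: 0.707
```

```bash
python3 fz.py
```

```text
32.575 [0.4733 0.0031 0.2702] yaw -75.0 tiltfix [-0.001  -0.0026 -0.    ] F [-0.1  -1.09 -3.99] T [ 0.002 -0.028  0.02 ] op 0.707 j6 1.17 tau [-40.3  -30.01]
Fz mean [-0.07 -0.4  -3.94] sd [0.46 0.31 0.35] tau [-39.85 -29.62]
32.875 [0.4738 0.003  0.2706] yaw -75.0 tiltfix [-0.0009 -0.002  -0.    ] F [ 0.75 -0.12 -4.08] T [ 0.022  0.003 -0.012] op 0.705 j6 1.17 tau [-39.66 -29.53]
```

Run:
```python
from h import *
cv2.imwrite("pics/s2.png",cv2.cvtColor(camera("scene"),cv2.COLOR_RGB2BGR)); st(); print(np.abs(get_state()["joint_velocities"]).max())
```

```text
32.925 [0.4738 0.003  0.2707] yaw -75.0 tiltfix [-0.0009 -0.0018 -0.    ] F [-1.2  -0.04 -3.51] T [ 0.001 -0.016 -0.071] op 0.705 j6 1.17 tau [-39.63 -29.53]
0.002377820882839367
```

View pics/s2.png

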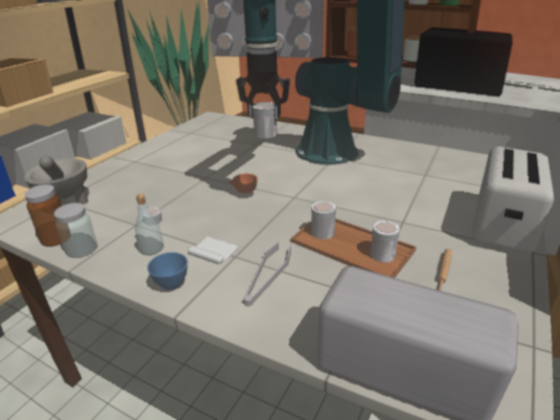

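The scene picture shows tin C held upright at (264,120) and both other tins upright in the tray at (323,220) and (385,241). The other things look unmoved.

```bash
python3 -c "
from rig import *
print(close_job())"
```

```text
the job is handed in; nothing more can be done
None
```

I hefted all three tins before placing any, put the two lighter ones in the tray, and handed the job in at about 33 s with the heaviest held up in the gripper.

| Tin (my label) | Where it started (x, y in m) | Pull when lifted | Where it ended |
|---|---|---|---|
| A | (0.61, -0.15) | 1.3–1.4 N | far slot of the tray |
| B | (0.48, -0.23) | 0.9–1.3 N | near slot of the tray |
| C | (0.48, 0.00) | 3.6–3.9 N | held in the gripper |

**Last checks:**
- **Held tin:** C's underside is about 0.23 m above the worktop, by my estimate from the tool height. The tool is tilted about 0.1° and the arm is still, with the grip set at 60 N.
- **Tray:** the last top and scene pictures show both light tins upright inside it.
- **Other things:** they look unmoved in the last scene picture. I did not measure their positions again, and I could not make out the squat tin there, though nothing went near it.

**Off plan:**
- **Set-downs:** twice a tin met the worktop slightly early while being put back after hefting, showing 28–29 N at the wrist. I eased off before letting go.
- **Force readings:** they are noisy by about 0.5 N, so the order of A and B is uncertain. C's lead of about 2 N is not in doubt.

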